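# Add the blue tier to the coin display stand

## Robot

A 6-joint arm with a two-finger parallel gripper is mounted at the origin on the work surface. World frame = base frame: x ahead of the robot, y to its left, z up, the work surface at z = 0. Lengths are in mm, angles in rad, forces in N, time in s.
With the tool pointing down it reaches from about 350 to 725 mm from the base axis. Payload 4.3 kg.
Tool frame: the origin (TCP) lies midway between the tips of the shut fingers; the grasp point (between the pads) lies 19 mm behind it; z points along the fingers, y is the direction in which the jaws open and shut (so a half turn about z gives the same grasp; the last joint's range is limited). The gripper opens to 85 mm and grips with 20 to 120 N. Pads are 22 mm wide; open, the fingers measure 114 mm over their backs; the gripper's body (76 mm by 85 mm) begins 54 mm behind the grasp point. The pads swing forward as they close: fully open they stand 13 mm farther back than shut.
Start: joints at [1.033, 0.377, 0.081, 1.274, 0, 1.46], TCP at [238.562, 523.216, 231.329] pointing down, gripper open.
Joint ranges: [-2.72, 2.72], [-0.84, 1.66], [-1.02, 1.22], [-1.77, 2.12], [-1.37, 1.28], [-3.14, 3.14]. Speed limits (rad/s): [2.57, 2.57, 3.14, 3.14, 3.14, 3.14].

## Interface

Orientations are given as [roll, pitch, yaw] about the fixed x, y, z axes, in that order (R = Rz(yaw) Ry(pitch) Rx(roll)).
In Python, from cell import ctrl, viewer, ticket gives the robot as it stands.
- The arm moves only by the tool step_arm, never from a script. Its argument "deltas" is a list of rows, each an object of numbers: "x", "y", "z": the shift along the tool's x, y, z in m; "wx", "wy", "wz": the turn, a rotation vector about the tool's x, y, z in rad; "grip": the finger opening in m, from 0 to 0.0854. In form: [{"x": .., "y": .., "z": .., "wx": .., "wy": .., "wz": .., "grip": ..}, ...]. A call has 1 to 20 rows; each row shifts and turns the commanded pose from where the row before left it, along the tool's axes as they then stand; what a row does not reach is not made up. A row lasts 1/12 s, in which the tool goes at most 41.7 mm and 7.16 degrees, less where a joint would pass 70% of its speed; a pose out of reach is approached as far as the arm can. A call is refused whole if a number of a shift passes 0.0417 or a number of a turn 0.125, either way. A call with a gripper value outside its range is refused whole. The fingers move at their own pace and stop on an object; "newtons" is the grip in N (left out, the last holds). Time passes only in rows, so rows that do not move let the fingers close. It gives the time, the measured TCP pose, the force and the opening at its end, in the units of the state.
- ctrl.read_state(): the state, without advancing time (a new reading comes with each control period).
- viewer.capture(name): name is "scene" or "top" or "wrist"; returns a dict with "img" (384x512x3 uint8, red, green, blue), "fx", "fy", "cx", "cy" (pixels), "k1" (the pictures are not rectified: a ray, as slopes to the right and down, at radius r is drawn at 1 + k1 r^2 times it, then the intrinsics apply), "R" (3x3) and "t" (3): a world point X has camera coordinates R X + t. Camera axes: x right, y down, z forward; pixel columns grow to the right and rows downward; lengths in mm; the calibration is good to about 2 mm. A picture is of the moment at which its call begins. There is no depth.
- ticket.finish_job(): hands the job in, once; it reports no verdict.
Trained networks look in the newest picture that a camera, given by its name, has taken for a name from the list of things; names that differ only in an ending like _2 or _b are one class to them, and where a whole thing is asked for, a point or a joint stands for the part that bears it (a point fixed in the world has none). Each returns a list of dicts, best first, with "score" (0 to 1); they miss things now and then, are a little off and sometimes report something else, mostly with a low value. They report only what shows in the picture. A call takes as long as a camera call. They do not tell look-alikes from the thing itself.
- viewer.spot_in(query, camera): "at" ([row, column] in pixels, amid what is visible of it).
- viewer.regions_of(query, camera): "mask" (384x512 bool, what is visible of it) and "at" ([row, column] in pixels, amid what is visible of it).
- viewer.place_of(query, camera): "at" ([row, column] in pixels: a listed point, or the origin of a listed thing).
The state is a dict: "clock": time; "q": joint angles; "dq": joint speeds; "tau": joint torques, N m; "tool_pos": TCP position; "tool_rot": TCP orientation; "ft_force": force on the tool from outside, world axes, zero at the start; "wrist_torque": the same for the moment, N m; "finger_gap": finger opening in mm.
Only numpy, scipy, OpenCV 4.12 (cv2) and the standard library are available. Lean on these libraries where they do the work, as an engineer would, in place of code of your own. Each camera call takes 0.05 s, during which the arm holds its last target. There are 200 camera calls.

## Task

At this collectors' fair table, take the blue-lined coin tray by its handle and lower it onto the four-post display stand, so that each corner hole goes over its own brass pin and the tray sits level and fully down on the collars of all four posts. Lower it all the way, do not drop it, and let go. Leave the red-lined tray and the toy soldier where they are.

Things in the scene. Friction and masses are not known exactly. Their poses are not given: they have to be found in the camera images.
- tray_blue: coin tray, navy-blue felt, silver coins: wood, 180 (x) x 140 (y) mm, floor 10, rim 16 high. Through holes, diameter 28, at x +-62, y +-42 mm. Handle in the middle: dark wooden bar 70 long (x), 14 wide (y), 20 high, spanning 36 to 56 mm above the tray's underside, on thin brass uprights. Origin: centre of underside, z up. About 0.35 kg. Lies on the table; fits the stand either way round.
- stand: fixed stand: dark base board 190 (x) x 150 (y) x 14 mm, green felt, copper coins. Posts at x +-62, y +-42 mm with round collars 40 wide; collar tops, where the tray rests, 64 mm above the table. On each a brass pin, diameter 12, 30 tall (tip at 94 mm), its upper 14 mm tapering to 4. Origin: centre of underside, z up. A seated tray's origin is 64 mm above it, long sides parallel.
- tray_red: bystander: coin tray of the same shape, size and handle as the blue one, but with red felt and gold-coloured coins, lying on the table. Origin: centre of its underside, z up. Leave it alone.
- figure: bystander: painted metal toy soldier, red coat and black hat, 83 mm tall on a round green foot 36 mm wide, standing on the table. Origin: centre of its underside, z up. Leave it alone.
Mind the look-alikes: they are no part of the job. Several things look just like the stand: the one meant starts farthest from the robot's base.

How it is judged (in metres and radians):
On the way:
1. the blue tray is lifted above the tips of the stand's pins (height (world z) of tray_blue above 0.095 m), for 0.1 s.
At the end, for the whole second after the job is handed in: The blue tray is at rest on the stand with its four holes over the four pins: underside within 4 mm of the collars' tops, level within 3 degrees, its centre within 14 mm of the stand's centre and its long side within 10 degrees of the stand's (z of tray_blue in the frame of stand between 0.06 and 0.068 m and horizontal distance between tray_blue and stand below 0.014 m and angle between the x axis of tray_blue and the x axis of stand, either way round below 0.175 rad and angle between tray_blue's own z axis and vertical below 0.05 rad and linear speed of tray_blue below 0.02 m/s); the robot touches nothing.
It fails at once if the blue tray is dropped onto the stand (moves faster than 0.5 m/s while over it and within 50 mm of being seated) (horizontal distance between tray_blue and stand below 0.04 m and z of tray_blue in the frame of stand below 0.114 m and linear speed of tray_blue above 0.5 m/s).
It fails at once if the red tray is moved by more than 30 mm (distance of tray_red from where it was at the start of the episode above 0.03 m).
It fails at once if the toy soldier is moved by more than 30 mm or knocked over (distance of figure from where it was at the start of the episode above 0.03 m or angle between figure's own z axis and vertical above 0.5 rad).
It also fails if it takes over 45 s, if anything falls off the work surface, if the arm or the gripper's body presses on something with over 40 N, if the wrist force passes 120 N, or if a joint passes its speed limit or range.

## Working session

There is one attempt and no reset: what is moved stays moved. The work goes in short steps, Python scripts to look and compute and a tool call to move; the robot and the scene stay as the last step left them, time stands still between calls to the robot, and variables do not carry over. Pictures are saved under pics/ and viewed, about 8 in all and at most 12, crops included, and the job is handed in when it is done.

Besides the shell and the picture viewer there is one more tool, called as name(argument=value, ...), one argument or row to a line, values as JSON. step_arm: Moves the arm, as the interface text tells. Its arguments: {"type":"object","properties":{"deltas":{"type":"array"},"newtons":{"type":"number"}},"required":["deltas"]}

```bash
ls; mkdir -p pics
python3 - <<'E'
from cell import ctrl, viewer
import cv2, numpy as np
s=ctrl.read_state(); print(s['clock'],s['tool_pos'],s['tool_rot'],s['q'],s['finger_gap'])
ims=[]
for n in ['top','scene']:
    c=viewer.capture(n); ims.append(c['img'][:,:,::-1]); print(n,c['fx'],c['fy'],c['cx'],c['cy'],c['k1'],np.round(c['R'],4).tolist(),np.round(c['t'],1).tolist())
    for q in ['tray_blue','stand','tray_red','figure']:
        print(q,[(np.round(d['at'],1).tolist(),round(d['score'],2)) for d in viewer.place_of(q,n)])
cv2.imwrite('pics/a.png',cv2.resize(ims[0],(800,600)))
cv2.imwrite('pics/b.png',cv2.resize(ims[1],(800,600)))
E
```

```text
pics
0.0 [238.18519983 522.62464988 230.36717603] [-3.13955523e+00 -2.27646805e-04  2.71386351e+00] [1.03273408e+00 3.78067201e-01 7.96482057e-02 1.27442744e+00
 1.92242297e-06 1.46046298e+00] 85.59995023449744
top 347.9798701746285 347.9798701746285 253.2560044851734 195.18088426419916 -0.031649159889546044 [[0.0121, -0.9999, 0.0007], [-0.9738, -0.0119, -0.2271], [0.2271, 0.002, -0.9739]] [-7.1, 471.4, 1052.6]
tray_blue [([206.7, 346.5], 0.72)]
stand [([270.8, 160.9], 0.9), ([205.7, 256.1], 0.86), ([287.6, 353.9], 0.56)]
tray_red [([190.4, 170.0], 0.75)]
figure [([131.2, 217.5], 0.41)]
scene 380.8837108857246 380.8837108857246 255.21987332207485 192.75478390717745 -0.10690863863633522 [[0.1251, 0.9921, 0.0002], [0.5427, -0.0683, -0.8372], [-0.8306, 0.1048, -0.5469]] [-65.3, -229.3, 1448.4]
tray_blue [([206.7, 143.8], 0.75)]
stand [([159.0, 327.6], 0.88), ([197.7, 249.3], 0.74), ([157.6, 146.7], 0.66), ([198.4, 350.5], 0.18)]
tray_red []
figure [([257.7, 320.1], 0.72)]
```

View pics/a.png

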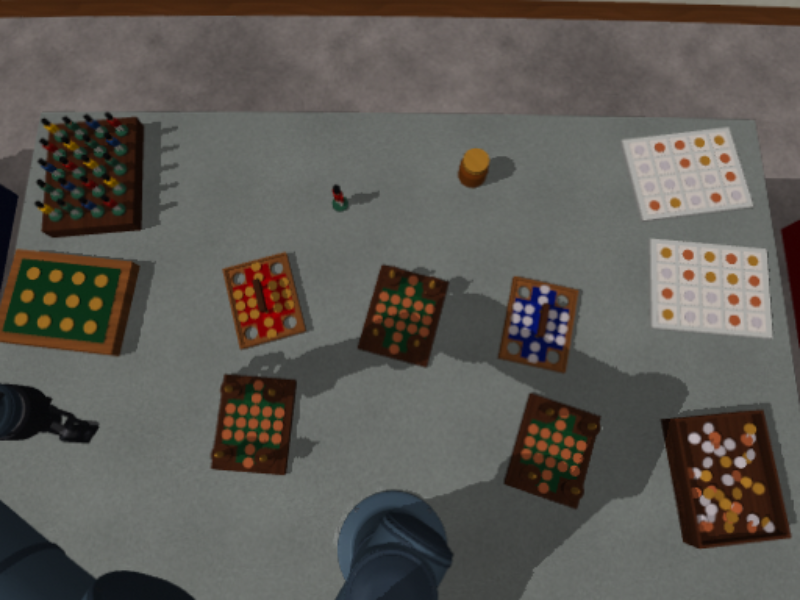

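View pics/b.png

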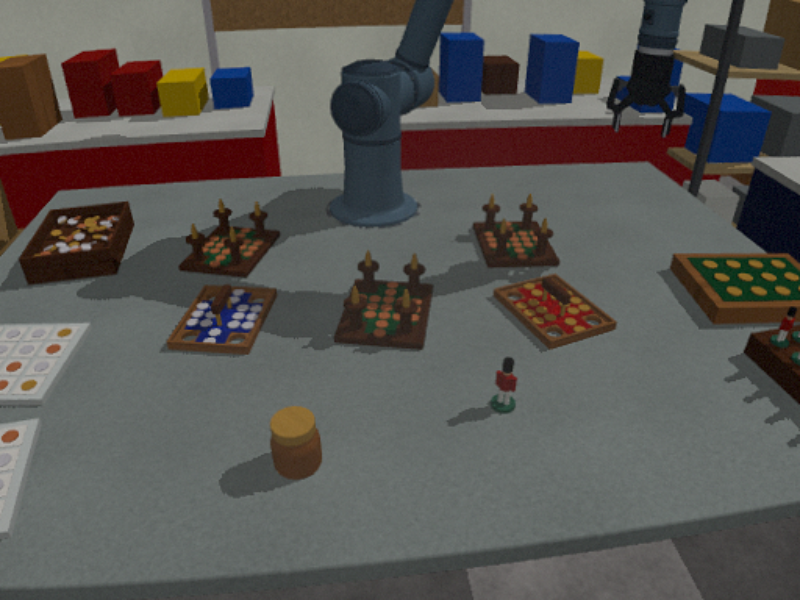

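```bash
cat > h.py <<'E'
from cell import ctrl, viewer
import cv2, numpy as np
from scipy.spatial.transform import Rotation as Ro
def KD(c):
    return np.array([[c['fx'],0,c['cx']],[0,c['fy'],c['cy']],[0,0,1.]]), np.array([c['k1'],0,0,0,0.])
def toworld(c,rc,z):
    K,D=KD(c); p=np.atleast_2d(rc)[:,::-1].astype(float)
    u=cv2.undistortPoints(p[:,None],K,D)[:,0]
    R=np.array(c['R']);t=np.array(c['t']); o=-R.T@t
    d=np.c_[u,np.ones(len(u))]@R
    return o+d*((z-o[2])/d[:,2])[:,None]
def proj(c,X):
    K,D=KD(c); return cv2.projectPoints(np.atleast_2d(X).astype(float),cv2.Rodrigues(np.array(c['R']))[0],np.array(c['t'],float),K,D)[0][:,0]
E
python3 - <<'E'
from h import *
for n in ['top','scene']:
    c=viewer.capture(n)
    for q in ['tray_blue','stand','tray_red','figure']:
        for d in viewer.place_of(q,n):
            p=toworld(c,d['at'],0)[0]; print(n,q,round(d['score'],2),np.round(p[:2]),round(np.hypot(*p[:2])))
E
```

```text
top tray_blue 0.84 [ 445. -305.] 540
top stand 0.74 [ 185. -314.] 365
top stand 0.73 [233. 296.] 376
top tray_red 0.56 [499. 283.] 573
top figure 0.66 [705. 135.] 717
scene tray_blue 0.63 [ 438. -303.] 533
scene stand 0.77 [450.  -9.] 450
scene stand 0.71 [ 170. -327.] 369
scene stand 0.61 [240. 283.] 371
scene tray_red 0.65 [491. 282.] 566
scene figure 0.97 [720. 130.] 731
```

Top image (original pixels): stand-like things are at (row 271, col 161), (206, 256) and (288, 354). They lie 376, about 450 and 365 mm from the base. The middle one is farthest, so it should be the stand. I'll confirm it in a crop and fit its pose and the tray's from the masks.

```bash
cat >> h.py <<'E'
from scipy.optimize import minimize
def box(x,y,z0,z1): return np.array([[a,b,c] for a in(-x,x) for b in(-y,y) for c in(z0,z1)],float)
def cyl(cx,cy,r,z0,z1): return np.array([[cx+r*np.cos(a),cy+r*np.sin(a),z] for a in np.linspace(0,6.28,16) for z in(z0,z1)])
POSTS=[(a,b) for a in(-62,62) for b in(-42,42)]
TRAY=[box(90,70,0,16),box(35,7,36,56)]
STAND=[box(95,75,0,14)]+[cyl(a,b,20,58,64) for a,b in POSTS]+[cyl(a,b,8,14,58) for a,b in POSTS]+[np.r_[cyl(a,b,6,64,80),cyl(a,b,2,94,94)] for a,b in POSTS]
def render(c,parts,T,S=4):
    m=np.zeros((384*S,512*S),np.uint8)
    for P in parts:
        X=Ro.from_euler('z',T[2]).apply(P)+[T[0],T[1],T[3] if len(T)>3 else 0]
        cv2.fillConvexPoly(m,cv2.convexHull(((proj(c,X)+.5)*S).astype(np.int32)),255)
    return cv2.resize(m,(512,384),interpolation=cv2.INTER_AREA)/255.
def fit(views,parts,T0,z=0):
    def cost(v):
        T=[v[0],v[1],v[2]/100,z]; s=0
        for c,m in views:
            r=render(c,parts,T); s+=1-np.minimum(r,m).sum()/np.maximum(r,m).sum()
        return s
    best=None
    for d in(-30,0,30):
        v0=np.array([T0[0],T0[1],T0[2]*100+d])
        o=minimize(cost,v0,method='Nelder-Mead',options=dict(initial_simplex=np.vstack([v0,v0+[12,0,0],v0+[0,12,0],v0+[0,0,15]]),xatol=.2,fatol=1e-4))
        if best is None or o.fun<best.fun: best=o
    return np.round([best.x[0],best.x[1],best.x[2]/100],3),round(best.fun/len(views),3)
def mask(n,c,q,X):
    for k in range(4):
        ds=viewer.regions_of(q,n); p=proj(c,X)[0]
        ds=[d for d in ds if np.hypot(d['at'][1]-p[0],d['at'][0]-p[1])<30]
        if ds: return ds[0]['mask'].astype(float)
    print('none',n,q)
E
python3 - <<'E'
from h import *
C={n:viewer.capture(n) for n in('top','scene')}
for q,parts,X,y0 in[('tray_blue',TRAY,(442,-304,10),1.5),('stand',STAND,(450,-9,30),1.4),('tray_red',TRAY,(495,283,10),1.8)]:
    V={n:(C[n],mask(n,C[n],q,X)) for n in C}
    for vs in(['top'],['scene'],['top','scene']):
        vv=[V[n] for n in vs if V[n][1] is not None]
        if vv: print(q,vs,*fit(vv,parts,[X[0],X[1],y0]))
i=C['scene']['img'][:,:,::-1]
cv2.imwrite('pics/c.png',cv2.resize(i[110:240,95:405],(800,335),interpolation=cv2.INTER_CUBIC))
E
```

```text
tray_blue ['top'] [ 443.976 -302.729    0.976] 0.343
tray_blue ['scene'] [ 450.484 -303.589    1.669] 0.281
tray_blue ['top', 'scene'] [ 447.744 -303.162    1.725] 0.323
stand ['top'] [460.572 -16.625   1.676] 0.296
stand ['scene'] [463.554 -29.581   0.738] 0.348
stand ['top', 'scene'] [461.501 -17.432   1.628] 0.325
tray_red ['top'] [489.43  280.991   2.28 ] 0.34
tray_red ['scene'] [492.13  285.091   1.465] 0.285
tray_red ['top', 'scene'] [491.789 282.228   1.443] 0.319
```

View pics/c.png

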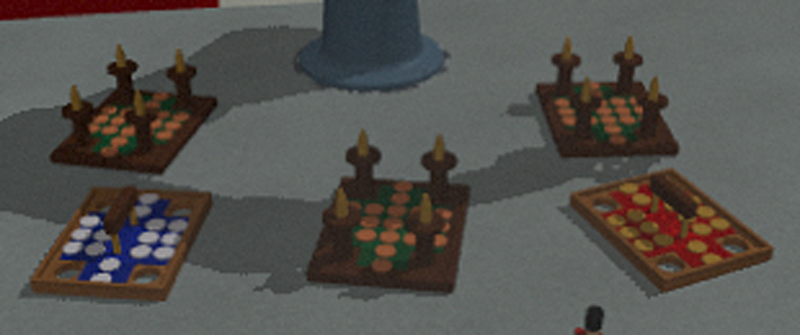

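The crop shows the farthest stand, nearest the camera, at (390, 225). The blue tray is at (125, 240) and the red one at (670, 230). The masks fit poorly, so I'll use the corners I read from the top picture.

Run:
```python
from h import *
c=viewer.capture('top')
def go(px,z,nm):
    w=toworld(c,np.array(px)[:,::-1]/1.5625,z)[:,:2]
    e=[np.linalg.norm(w[i]-w[(i+1)%4]) for i in range(4)]
    d=(w[2]-w[1])+(w[3]-w[0]); print(nm,w.mean(0).round(1),'edges',np.round(e),'yaw',round(np.arctan2(d[1],d[0])%np.pi,3))
go([(513,276),(581,290),(565,371),(499,360)],16,'blue')
go([(384,265),(448,282),(428,366),(359,348)],14,'stand')
w=viewer.capture('wrist'); print(w['fx'],np.round(w['R'],3).tolist(),np.round(w['t'],1).tolist())
R=np.array(w['R']);print('cam pos',-R.T@w['t'])
s=ctrl.read_state();T=Ro.from_euler('xyz',s['tool_rot']).as_matrix();print(np.round(T,3).tolist(),'cam in tool',T.T@(-R.T@w['t']-s['tool_pos']),'cam z in tool',T.T@R[2],s['clock'])
```

```text
blue [ 444.2 -303.5] edges [147. 178. 137. 184.] yaw 2.919
stand [460.6 -20.7] edges [142. 185. 147. 187.] yaw 2.892
280.62068214497776 [[0.416, 0.91, 0.0], [0.878, -0.401, 0.262], [0.238, -0.109, -0.965]] [-575.2, -32.9, 378.2]
cam pos [177.76977963 551.09734833 373.70533693]
[[-0.91, 0.415, 0.0], [0.415, 0.91, 0.0], [0.0, 0.0, -1.0]] cam in tool [  66.88801       0.17624628 -142.36693031] cam z in tool [-2.61869726e-01 -1.49640147e-04  9.65103219e-01] 1.5
```

step_arm(
  deltas=[
    {"x": -0.032, "y": 0.014, "wz": -0.1025, "grip": 0.0854},
    {"x": -0.032, "y": 0.014, "wz": -0.1025},
    {"x": -0.0143, "y": -0.0352},
    {"x": -0.0143, "y": -0.0352},
    {"x": -0.0143, "y": -0.0352},
    {"x": -0.0143, "y": -0.0352},
    {"x": -0.0143, "y": -0.0352},
    {"x": -0.0143, "y": -0.0352},
    {"x": -0.0143, "y": -0.0352},
    {"x": -0.0143, "y": -0.0352},
    {"x": -0.0143, "y": -0.0352},
    {"x": -0.0143, "y": -0.0352},
    {"x": -0.0143, "y": -0.0352},
    {"x": -0.0143, "y": -0.0352},
    {"x": -0.0143, "y": -0.0352},
    {"x": -0.0143, "y": -0.0352},
    {"x": -0.0143, "y": -0.0352},
    {"x": -0.0143, "y": -0.0352},
    {"x": -0.0143, "y": -0.0352},
    {"x": -0.0143, "y": -0.0352},
  ],
)

```text
schema error: expected keys x, y, z, wx, wy, wz, grip
```

step_arm(
  deltas=[
    {"x": -0.0143, "y": -0.0352},
    {"x": -0.0143, "y": -0.0352},
    {"x": -0.0143, "y": -0.0352},
    {"x": -0.0143, "y": -0.0352},
    {},
  ],
)

```text
schema error: expected keys x, y, z, wx, wy, wz, grip
```

Run:
```python
from h import *
s=ctrl.read_state(); print(s['clock'],s['tool_pos'],s['tool_rot'],s['q'])
c=viewer.capture('wrist'); cv2.imwrite('pics/d.png',cv2.resize(c['img'][:,:,::-1],(768,576)))
```

```text
1.5 [238.55808868 523.19446325 231.33753763] [ 3.14151780e+00 -1.28005826e-05  2.71374099e+00] [1.03267441e+00 3.77274047e-01 8.09828412e-02 1.27443214e+00
 2.09597911e-05 1.46052607e+00]
```

View pics/d.png

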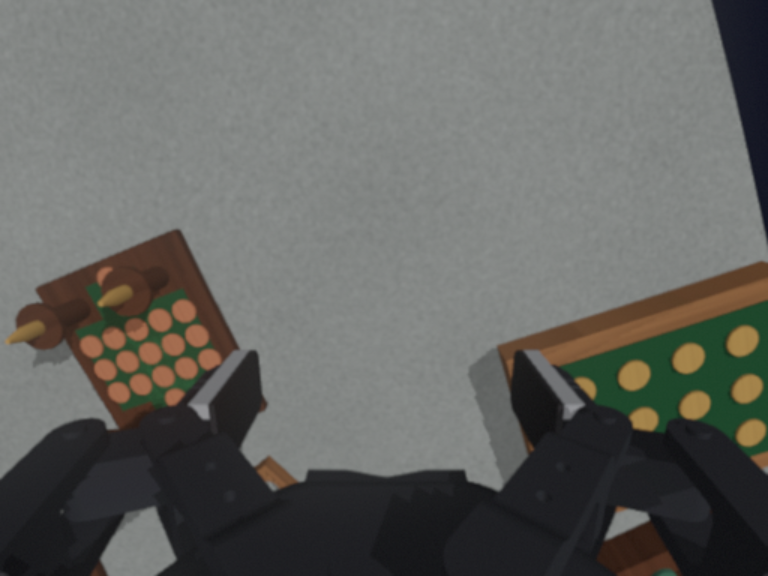

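The wrist picture was still taken at the start pose because the moves were refused: every row needs all seven keys.

step_arm(
  deltas=[
    {"x": -0.032, "y": 0.014, "z": 0, "wx": 0, "wy": 0, "wz": -0.1025, "grip": 0.0854},
    {"x": -0.032, "y": 0.014, "z": 0, "wx": 0, "wy": 0, "wz": -0.1025, "grip": 0.0854},
    {"x": -0.0143, "y": -0.0352, "z": 0, "wx": 0, "wy": 0, "wz": 0, "grip": 0.0854},
    {"x": -0.0143, "y": -0.0352, "z": 0, "wx": 0, "wy": 0, "wz": 0, "grip": 0.0854},
    {"x": -0.0143, "y": -0.0352, "z": 0, "wx": 0, "wy": 0, "wz": 0, "grip": 0.0854},
    {"x": -0.0143, "y": -0.0352, "z": 0, "wx": 0, "wy": 0, "wz": 0, "grip": 0.0854},
    {"x": -0.0143, "y": -0.0352, "z": 0, "wx": 0, "wy": 0, "wz": 0, "grip": 0.0854},
    {"x": -0.0143, "y": -0.0352, "z": 0, "wx": 0, "wy": 0, "wz": 0, "grip": 0.0854},
    {"x": -0.0143, "y": -0.0352, "z": 0, "wx": 0, "wy": 0, "wz": 0, "grip": 0.0854},
    {"x": -0.0143, "y": -0.0352, "z": 0, "wx": 0, "wy": 0, "wz": 0, "grip": 0.0854},
    {"x": -0.0143, "y": -0.0352, "z": 0, "wx": 0, "wy": 0, "wz": 0, "grip": 0.0854},
    {"x": -0.0143, "y": -0.0352, "z": 0, "wx": 0, "wy": 0, "wz": 0, "grip": 0.0854},
    {"x": -0.0143, "y": -0.0352, "z": 0, "wx": 0, "wy": 0, "wz": 0, "grip": 0.0854},
    {"x": -0.0143, "y": -0.0352, "z": 0, "wx": 0, "wy": 0, "wz": 0, "grip": 0.0854},
  ],
)

```text
clock: 2.72
tool_pos: [382.2, 74.1, 231.6]
tool_rot: [3.141, 0.001, 2.919]
ft_force: [1.8, -0.7, 0.1]
finger_gap: 85.3
```

step_arm(
  deltas=[
    {"x": -0.0243, "y": -0.0188, "z": 0, "wx": 0, "wy": 0, "wz": 0, "grip": 0.0854},
    {"x": -0.0243, "y": -0.0188, "z": 0, "wx": 0, "wy": 0, "wz": 0, "grip": 0.0854},
    {"x": -0.0243, "y": -0.0188, "z": 0, "wx": 0, "wy": 0, "wz": 0, "grip": 0.0854},
    {"x": -0.0243, "y": -0.0188, "z": 0, "wx": 0, "wy": 0, "wz": 0, "grip": 0.0854},
    {"x": 0, "y": 0, "z": 0, "wx": 0, "wy": 0, "wz": 0, "grip": 0.0854},
  ],
)

```text
clock: 3.13
tool_pos: [464.0, -22.9, 231.3]
tool_rot: [-3.14, 0.004, 2.914]
ft_force: [0.6, -0.4, -0.0]
finger_gap: 85.5
```

Run:
```python
from h import *
import pickle
s=ctrl.read_state(); print(s['clock'],s['tool_pos'],s['tool_rot'])
c=viewer.capture('wrist'); cv2.imwrite('pics/e.png',cv2.resize(c['img'][:,:,::-1],(768,576))); pickle.dump(c,open('stand.pkl','wb'))
```

```text
3.1333 [464.04785591 -22.90056165 231.33387357] [-3.14019855  0.0035553   2.91418695]
```

View pics/e.png

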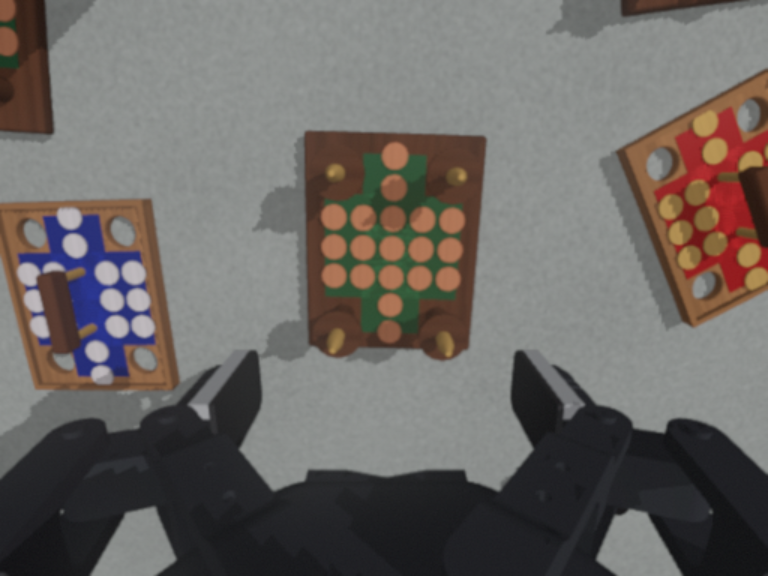

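View 5: the chosen stand is centred at about (392, 250) with pin tips near (335,172), (456,175), (332,353) and (449,354). The blue tray is at (85, 295). I'll fit both poses from these points.

```bash
cat >> h.py <<'E'
from scipy.optimize import least_squares
def fitpts(c,px,P,T0,z=0):
    px=np.array(px,float)
    f=lambda v:(proj(c,Ro.from_euler('z',v[2]/100).apply(P)+[v[0],v[1],z])-px).ravel()
    o=least_squares(f,[T0[0],T0[1],T0[2]*100]); return np.round([o.x[0],o.x[1],o.x[2]/100],3),np.round(f(o.x).reshape(-1,2),1).tolist()
E
python3 - <<'E'
from h import *
import pickle
c=pickle.load(open('stand.pkl','rb'))
# yaw 2.9 : model +x points to image up
pins=np.array([(335,172),(456,175),(332,353),(449,354)])/1.5
P=lambda a,b,z:np.array([(a,-b,z),(a,b,z),(-a,-b,z),(-a,b,z)],float)
P2=lambda a,b,z:np.array([(a,b,z),(a,-b,z),(-a,b,z),(-a,-b,z)],float)
for Q in(P,P2): print('pins',*fitpts(c,pins,Q(62,42,94),(460,-20,2.9)))
base=np.array([(305,132),(485,137),(310,347),(469,349)])/1.5
for Q in(P,P2): print('base',*fitpts(c,base,Q(95,75,14),(460,-20,2.9)))
tr=np.array([(0,204),(150,199),(37,390),(178,388)])/1.5
for Q in(P,P2): print('blue',*fitpts(c,tr,Q(90,70,16),(444,-303,2.9)))
ho=np.array([(34,232),(122,231),(62,358),(145,359)])/1.5
for Q in(P,P2): print('holes',*fitpts(c,ho,Q(62,42,9),(444,-303,2.9)))
E
```

```text
pins [465.361 -17.922   2.878] [[84.5, 6.8], [-82.8, 1.6], [77.0, 3.5], [-78.4, 0.3]]
pins [462.232 -17.27    2.892] [[-3.2, 0.8], [3.0, 0.7], [0.3, -1.2], [-0.1, -0.4]]
base [470.827 -18.406   2.875] [[122.7, 10.0], [-119.8, 1.7], [105.6, 9.0], [-107.7, 3.8]]
base [463.197 -16.878   2.892] [[-1.6, -0.6], [1.7, -1.1], [-1.0, 0.9], [0.9, 1.7]]
blue [ 452.41  -302.934    3.431] [[52.9, -15.0], [-122.0, 42.1], [110.6, -24.6], [-57.6, 18.8]]
blue [ 447.26  -294.995    2.913] [[-2.6, -1.3], [0.6, 0.6], [1.9, -0.9], [0.3, 1.9]]
holes [ 446.889 -301.506    3.266] [[39.8, -7.2], [-69.9, 15.4], [64.8, -9.2], [-39.7, 8.0]]
holes [ 445.153 -299.131    2.92 ] [[-0.5, -0.2], [0.6, -0.5], [-0.2, 0.6], [-0.0, 0.2]]
```

step_arm(
  deltas=[
    {"x": -0.0063, "y": -0.0391, "z": 0, "wx": 0, "wy": 0, "wz": 0, "grip": 0.0854},
    {"x": -0.0063, "y": -0.0391, "z": 0, "wx": 0, "wy": 0, "wz": 0, "grip": 0.0854},
    {"x": -0.0063, "y": -0.0391, "z": 0, "wx": 0, "wy": 0, "wz": 0, "grip": 0.0854},
    {"x": -0.0063, "y": -0.0391, "z": 0, "wx": 0, "wy": 0, "wz": 0, "grip": 0.0854},
    {"x": -0.0063, "y": -0.0391, "z": 0, "wx": 0, "wy": 0, "wz": 0, "grip": 0.0854},
    {"x": -0.0063, "y": -0.0391, "z": 0, "wx": 0, "wy": 0, "wz": 0, "grip": 0.0854},
    {"x": -0.0063, "y": -0.0391, "z": 0, "wx": 0, "wy": 0, "wz": 0, "grip": 0.0854},
    {"x": 0, "y": 0, "z": 0.03, "wx": 0, "wy": 0, "wz": 0, "grip": 0.0854},
    {"x": 0, "y": 0, "z": 0.03, "wx": 0, "wy": 0, "wz": 0, "grip": 0.0854},
    {"x": 0, "y": 0, "z": 0, "wx": 0, "wy": 0, "wz": 0, "grip": 0.0854},
  ],
)

```text
clock: 4.02
tool_pos: [439.4, -292.5, 165.8]
tool_rot: [3.136, -0.009, 2.918]
ft_force: [-0.6, 1.1, -0.8]
finger_gap: 85.4
```

Run:
```python
from h import *
import pickle
s=ctrl.read_state(); print(s['clock'],s['tool_pos'],s['tool_rot'])
c=viewer.capture('wrist'); cv2.imwrite('pics/f.png',cv2.resize(c['img'][:,:,::-1],(768,576))); pickle.dump(c,open('blue.pkl','wb'))
```

```text
4.0167 [ 439.41260138 -292.52350014  165.81966105] [ 3.13615152 -0.00938178  2.91824038]
```

View pics/f.png

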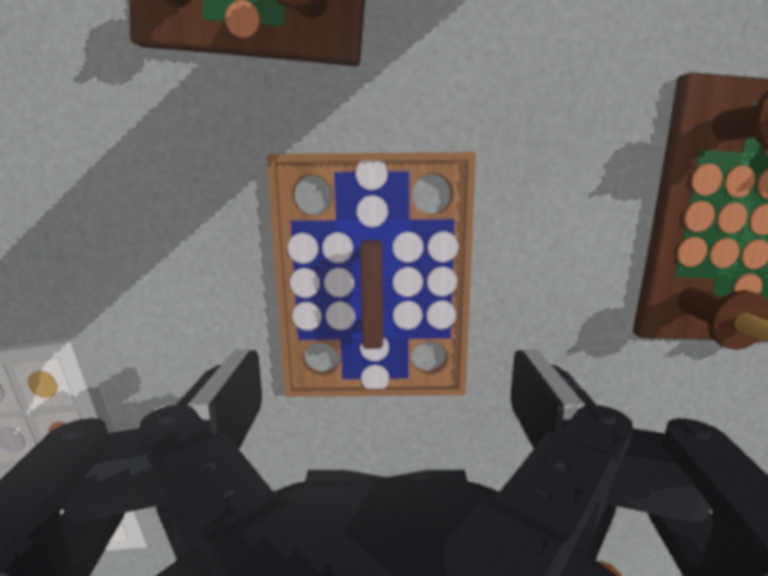

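View 6: the blue tray with its handle at (372, 294), rim corners (268,154), (475,153), (285,396) and (466,395).

Run:
```python
from h import *
import pickle
c=pickle.load(open('blue.pkl','rb'))
P=lambda a,b,z:np.array([(a,b,z),(a,-b,z),(-a,b,z),(-a,-b,z)],float)
T0=(445,-300,2.91)
print('rim',*fitpts(c,np.array([(268,154),(475,153),(285,396),(466,395)])/1.5,P(90,70,16),T0))
print('handle',*fitpts(c,np.array([(362,241),(382,241),(362,348),(384,348)])/1.5,P(35,7,56),T0))
s=ctrl.read_state();R=np.array(c['R']);T=Ro.from_euler('xyz',s['tool_rot']).as_matrix();print('cam in tool',T.T@(-R.T@c['t']-s['tool_pos']),s['tool_pos'],s['tool_rot'])
```

```text
rim [ 446.515 -301.89     2.924] [[-0.7, -0.0], [1.0, -0.5], [-0.0, 0.6], [-0.3, 0.2]]
handle [ 444.654 -301.229    2.918] [[-1.1, -0.2], [1.1, -0.3], [0.1, 0.3], [-0.1, 0.3]]
cam in tool [  67.50079651    0.17139309 -139.81321036] [ 440.37259729 -292.77451722  168.50601724] [ 3.13736751 -0.00713249  2.91913876]
```

step_arm(
  deltas=[
    {"x": -0.006, "y": -0.0075, "z": 0.02, "wx": 0, "wy": 0, "wz": 0, "grip": 0.06},
    {"x": 0, "y": 0, "z": 0.03, "wx": 0, "wy": 0, "wz": 0, "grip": 0.06},
    {"x": 0, "y": 0, "z": 0.03, "wx": 0, "wy": 0, "wz": 0, "grip": 0.06},
    {"x": 0, "y": 0, "z": 0, "wx": 0, "wy": 0, "wz": 0, "grip": 0.06},
    {"x": 0, "y": 0, "z": 0, "wx": 0, "wy": 0, "wz": 0, "grip": 0.06},
    {"x": 0, "y": 0, "z": 0, "wx": 0, "wy": 0, "wz": 0, "grip": 0.06},
  ],
)

```text
clock: 4.57
tool_pos: [448.5, -304.6, 93.9]
tool_rot: [-3.14, 0.003, 2.92]
ft_force: [0.3, -1.1, -0.3]
finger_gap: 60.2
```

step_arm(
  deltas=[
    {"x": 0.004, "y": 0.0022, "z": 0.022, "wx": 0, "wy": 0, "wz": 0, "grip": 0.06},
    {"x": 0, "y": 0, "z": 0.022, "wx": 0, "wy": 0, "wz": 0, "grip": 0.06},
    {"x": 0, "y": 0, "z": 0.015, "wx": 0, "wy": 0, "wz": 0, "grip": 0.06},
    {"x": 0, "y": 0, "z": 0.007, "wx": 0, "wy": 0, "wz": 0, "grip": 0.06},
    {"x": 0, "y": 0, "z": 0, "wx": 0, "wy": 0, "wz": 0, "grip": 0.06},
    {"x": 0, "y": 0, "z": 0, "wx": 0, "wy": 0, "wz": 0, "grip": 0.06},
    {"x": 0, "y": 0, "z": 0, "wx": 0, "wy": 0, "wz": 0, "grip": 0.06},
  ],
)

```text
clock: 5.15
tool_pos: [445.2, -302.4, 27.2]
tool_rot: [-3.14, 0.003, 2.919]
ft_force: [0.7, -0.1, -0.3]
finger_gap: 60.3
```

step_arm(
  deltas=[
    {"x": 0, "y": 0, "z": 0, "wx": 0, "wy": 0, "wz": 0, "grip": 0.0},
    {"x": 0, "y": 0, "z": 0, "wx": 0, "wy": 0, "wz": 0, "grip": 0.0},
    {"x": 0, "y": 0, "z": 0, "wx": 0, "wy": 0, "wz": 0, "grip": 0.0},
    {"x": 0, "y": 0, "z": 0, "wx": 0, "wy": 0, "wz": 0, "grip": 0.0},
    {"x": 0, "y": 0, "z": 0, "wx": 0, "wy": 0, "wz": 0, "grip": 0.0},
    {"x": 0, "y": 0, "z": 0, "wx": 0, "wy": 0, "wz": 0, "grip": 0.0},
    {"x": 0, "y": 0, "z": 0, "wx": 0, "wy": 0, "wz": 0, "grip": 0.0},
    {"x": 0, "y": 0, "z": 0, "wx": 0, "wy": 0, "wz": 0, "grip": 0.0},
    {"x": 0, "y": 0, "z": 0, "wx": 0, "wy": 0, "wz": 0, "grip": 0.0},
    {"x": 0, "y": 0, "z": 0, "wx": 0, "wy": 0, "wz": 0, "grip": 0.0},
  ],
  newtons=60,
)

```text
clock: 5.98
tool_pos: [444.1, -301.7, 25.9]
tool_rot: [-3.141, 0.001, 2.919]
ft_force: [-1.0, -0.0, 5.5]
finger_gap: 13.0
```

step_arm(
  deltas=[
    {"x": 0, "y": 0, "z": -0.01, "wx": 0, "wy": 0, "wz": 0, "grip": 0.0},
    {"x": 0, "y": 0, "z": -0.02, "wx": 0, "wy": 0, "wz": 0, "grip": 0.0},
    {"x": 0, "y": 0, "z": -0.02, "wx": 0, "wy": 0, "wz": 0, "grip": 0.0},
    {"x": 0, "y": 0, "z": -0.02, "wx": 0, "wy": 0, "wz": 0, "grip": 0.0},
    {"x": 0, "y": 0, "z": -0.02, "wx": 0, "wy": 0, "wz": 0, "grip": 0.0},
    {"x": 0, "y": 0, "z": -0.02, "wx": 0, "wy": 0, "wz": 0, "grip": 0.0},
    {"x": 0, "y": 0, "z": -0.02, "wx": 0, "wy": 0, "wz": 0, "grip": 0.0},
    {"x": 0, "y": 0, "z": -0.01, "wx": 0, "wy": 0, "wz": 0, "grip": 0.0},
    {"x": 0, "y": 0, "z": 0, "wx": 0, "wy": 0, "wz": 0, "grip": 0.0},
    {"x": 0, "y": 0, "z": 0, "wx": 0, "wy": 0, "wz": 0, "grip": 0.0},
  ],
)

```text
clock: 6.82
tool_pos: [443.7, -301.1, 164.8]
tool_rot: [3.141, -0.0, 2.919]
ft_force: [-0.1, 0.7, -4.6]
finger_gap: 13.1
```

step_arm(
  deltas=[
    {"x": 0.002, "y": 0.013, "z": 0, "wx": 0, "wy": 0, "wz": 0, "grip": 0.0},
    {"x": 0.004, "y": 0.025, "z": 0, "wx": 0, "wy": 0, "wz": 0, "grip": 0.0},
    {"x": 0.005, "y": 0.032, "z": 0, "wx": 0, "wy": 0, "wz": 0, "grip": 0.0},
    {"x": 0.005, "y": 0.032, "z": 0, "wx": 0, "wy": 0, "wz": 0, "grip": 0.0},
    {"x": 0.005, "y": 0.032, "z": 0, "wx": 0, "wy": 0, "wz": 0, "grip": 0.0},
    {"x": 0.005, "y": 0.032, "z": 0, "wx": 0, "wy": 0, "wz": 0, "grip": 0.0},
    {"x": 0.005, "y": 0.032, "z": 0, "wx": 0, "wy": 0, "wz": 0, "grip": 0.0},
    {"x": 0.005, "y": 0.032, "z": 0, "wx": 0, "wy": 0, "wz": 0, "grip": 0.0},
    {"x": 0.004, "y": 0.026, "z": 0, "wx": 0, "wy": 0, "wz": 0, "grip": 0.0},
    {"x": 0.003, "y": 0.017, "z": 0, "wx": 0, "wy": 0, "wz": 0, "grip": 0.0},
    {"x": 0.002, "y": 0.008, "z": 0, "wx": 0, "wy": 0, "wz": 0.027, "grip": 0.0},
    {"x": 0, "y": 0, "z": 0, "wx": 0, "wy": 0, "wz": 0, "grip": 0.0},
    {"x": 0, "y": 0, "z": 0, "wx": 0, "wy": 0, "wz": 0, "grip": 0.0},
    {"x": 0, "y": 0, "z": 0, "wx": 0, "wy": 0, "wz": 0, "grip": 0.0},
    {"x": 0, "y": 0, "z": 0, "wx": 0, "wy": 0, "wz": 0, "grip": 0.0},
  ],
)

```text
clock: 8.07
tool_pos: [461.6, -17.8, 164.8]
tool_rot: [-3.141, -0.001, 2.891]
ft_force: [-0.0, -1.1, -4.2]
finger_gap: 13.0
```

Run:
```python
from h import *
import pickle
s=ctrl.read_state(); print(s['clock'],s['tool_pos'],s['tool_rot'])
c=viewer.capture('wrist'); cv2.imwrite('pics/g.png',cv2.resize(c['img'][:,:,::-1],(768,576))); pickle.dump(c,open('hand.pkl','wb'))
c=viewer.capture('scene'); cv2.imwrite('pics/h.png',cv2.resize(c['img'][120:250,160:320,::-1],(738,600),interpolation=cv2.INTER_CUBIC)); pickle.dump(c,open('sc.pkl','wb'))
```

```text
8.0667 [461.62003294 -17.84620299 164.7822161 ] [-3.14142195e+00 -9.06994217e-04  2.89103121e+00]
```

View pics/g.png

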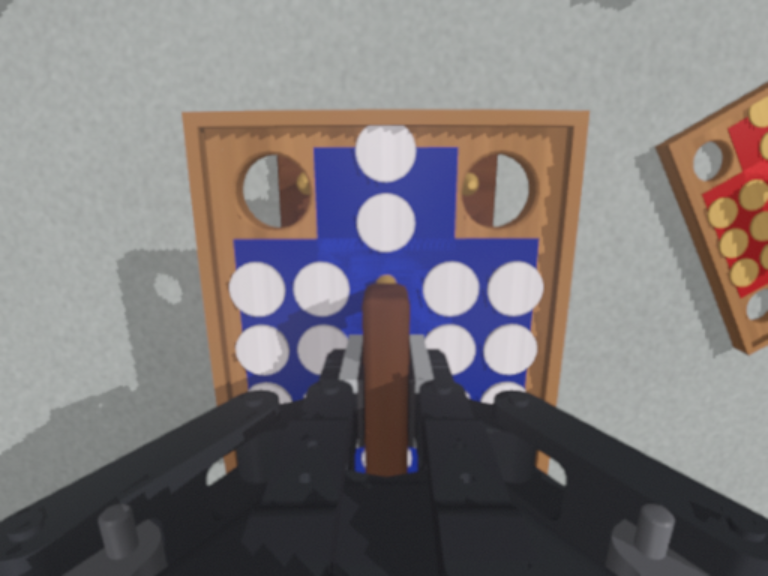

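View pics/h.png

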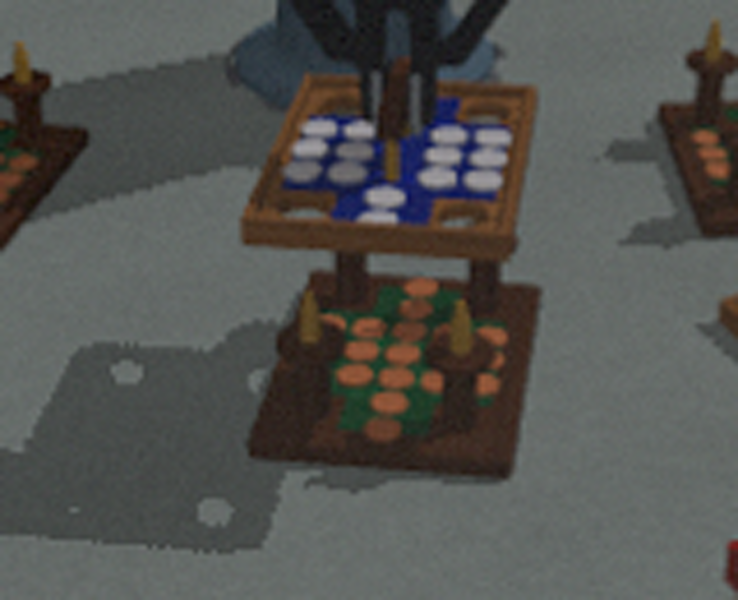

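View 7 shows the front hole centres at about (274,190) and (499,190), with the two pin tips inside them at (302,181) and (474,182). View 8 shows the tray level above the chosen stand. Now I'll compute the offset between tray and stand in this one picture.

Run:
```python
from h import *
import pickle
c=pickle.load(open('hand.pkl','rb'));s=ctrl.read_state()
zt=s['tool_pos'][2]-26
T0=(462,-17,2.89)
print('tray z',zt)
print('rim',*fitpts(c,np.array([(183,113),(589,112),(275,190),(499,190)])/1.5,np.array([(90,70,16),(90,-70,16),(62,42,10),(62,-42,10)],float),T0,zt))
print('handle+rim',*fitpts(c,np.array([(183,113),(589,112)])/1.5,np.array([(90,70,16),(90,-70,16)],float),T0,zt))
print('pins',*fitpts(c,np.array([(302,181),(474,182)])/1.5,np.array([(62,42,92),(62,-42,92)],float),T0))
k=pickle.load(open('sc.pkl','rb'))
f=lambda p:np.array(p)*[160/738,130/600]+[160,120]
print('scene pins',*fitpts(k,f([(462,300),(310,291)]),np.array([(-62,42,94),(-62,-42,94)],float),T0))
print('scene base',*fitpts(k,f([(540,287),(310,272),(511,470),(250,452)]),np.array([(95,75,14),(95,-75,14),(-95,75,14),(-95,-75,14)],float),T0))
print('scene tray',*fitpts(k,f([(537,88),(307,75),(517,237),(244,222)]),np.array([(90,70,16),(90,-70,16),(-90,70,16),(-90,-70,16)],float),T0,zt))
```

```text
tray z 139.09535211830888
rim [463.917 -17.723   2.893] [[-0.8, -1.3], [1.4, -1.3], [-1.5, 1.8], [0.9, 1.4]]
handle+rim [464.522 -18.038   2.893] [[-1.0, 0.1], [1.0, 0.1]]
pins [461.269 -16.654   2.885] [[1.1, -0.0], [-1.1, -0.1]]
scene pins [ 5.83555e+02 -4.42630e+01 -2.38000e-01] [[0.0, 0.0], [-0.0, -0.0]]
scene base [ 4.44869e+02 -1.38060e+01  1.22000e-01] [[5.6, 26.3], [-0.3, 37.9], [-7.0, -48.4], [0.9, -38.3]]
scene tray [ 4.43079e+02 -1.24940e+01  6.60000e-02] [[4.8, 22.3], [-2.2, 30.5], [-6.5, -39.6], [3.5, -32.4]]
```

Tray and stand agree within about 3 mm, against a clearance of 8 mm. I'll correct 2 mm and lower.

step_arm(
  deltas=[
    {"x": 0.002, "y": 0.0005, "z": 0.01, "wx": 0, "wy": 0, "wz": 0, "grip": 0.0},
    {"x": 0, "y": 0, "z": 0.015, "wx": 0, "wy": 0, "wz": 0, "grip": 0.0},
    {"x": 0, "y": 0, "z": 0.01, "wx": 0, "wy": 0, "wz": 0, "grip": 0.0},
    {"x": 0, "y": 0, "z": 0.007, "wx": 0, "wy": 0, "wz": 0, "grip": 0.0},
    {"x": 0, "y": 0, "z": 0.007, "wx": 0, "wy": 0, "wz": 0, "grip": 0.0},
    {"x": 0, "y": 0, "z": 0.006, "wx": 0, "wy": 0, "wz": 0, "grip": 0.0},
    {"x": 0, "y": 0, "z": 0.005, "wx": 0, "wy": 0, "wz": 0, "grip": 0.0},
    {"x": 0, "y": 0, "z": 0.004, "wx": 0, "wy": 0, "wz": 0, "grip": 0.0},
    {"x": 0, "y": 0, "z": 0, "wx": 0, "wy": 0, "wz": 0, "grip": 0.0},
    {"x": 0, "y": 0, "z": 0, "wx": 0, "wy": 0, "wz": 0, "grip": 0.0},
    {"x": 0, "y": 0, "z": 0, "wx": 0, "wy": 0, "wz": 0, "grip": 0.0},
  ],
)

```text
clock: 9.08
tool_pos: [460.5, -16.3, 101.6]
tool_rot: [3.141, 0.001, 2.892]
ft_force: [-0.2, -0.4, -4.4]
finger_gap: 13.0
```

step_arm(
  deltas=[
    {"x": 0, "y": 0, "z": 0.003, "wx": 0, "wy": 0, "wz": 0, "grip": 0.0},
    {"x": 0, "y": 0, "z": 0.003, "wx": 0, "wy": 0, "wz": 0, "grip": 0.0},
    {"x": 0, "y": 0, "z": 0.002, "wx": 0, "wy": 0, "wz": 0, "grip": 0.0},
    {"x": 0, "y": 0, "z": 0.001, "wx": 0, "wy": 0, "wz": 0, "grip": 0.0},
    {"x": 0, "y": 0, "z": 0.001, "wx": 0, "wy": 0, "wz": 0, "grip": 0.0},
    {"x": 0, "y": 0, "z": 0, "wx": 0, "wy": 0, "wz": 0, "grip": 0.0},
    {"x": 0, "y": 0, "z": 0, "wx": 0, "wy": 0, "wz": 0, "grip": 0.0},
    {"x": 0, "y": 0, "z": 0, "wx": 0, "wy": 0, "wz": 0, "grip": 0.0},
  ],
)

```text
clock: 9.75
tool_pos: [460.3, -16.3, 91.4]
tool_rot: [3.141, 0.0, 2.892]
ft_force: [0.4, -0.3, -4.9]
finger_gap: 12.9
```

step_arm(
  deltas=[
    {"x": 0, "y": 0, "z": 0.001, "wx": 0, "wy": 0, "wz": 0, "grip": 0.0},
    {"x": 0, "y": 0, "z": 0.001, "wx": 0, "wy": 0, "wz": 0, "grip": 0.0},
    {"x": 0, "y": 0, "z": 0, "wx": 0, "wy": 0, "wz": 0, "grip": 0.0},
    {"x": 0, "y": 0, "z": 0, "wx": 0, "wy": 0, "wz": 0, "grip": 0.0},
  ],
)

```text
clock: 10.08
tool_pos: [460.5, -16.3, 89.9]
tool_rot: [3.141, 0.001, 2.892]
ft_force: [-2.8, 0.4, 3.3]
finger_gap: 13.3
```

The force went from -4.4 to +3.3 N at TCP z 90, the height expected for a seated tray. I'll let go and lift off.

step_arm(
  deltas=[
    {"x": 0, "y": 0, "z": 0, "wx": 0, "wy": 0, "wz": 0, "grip": 0.02},
    {"x": 0, "y": 0, "z": 0, "wx": 0, "wy": 0, "wz": 0, "grip": 0.03},
    {"x": 0, "y": 0, "z": 0, "wx": 0, "wy": 0, "wz": 0, "grip": 0.05},
    {"x": 0, "y": 0, "z": 0, "wx": 0, "wy": 0, "wz": 0, "grip": 0.05},
    {"x": 0, "y": 0, "z": 0, "wx": 0, "wy": 0, "wz": 0, "grip": 0.05},
    {"x": 0, "y": 0, "z": 0, "wx": 0, "wy": 0, "wz": 0, "grip": 0.05},
    {"x": 0, "y": 0, "z": -0.01, "wx": 0, "wy": 0, "wz": 0, "grip": 0.05},
    {"x": 0, "y": 0, "z": -0.025, "wx": 0, "wy": 0, "wz": 0, "grip": 0.05},
    {"x": 0, "y": 0, "z": -0.035, "wx": 0, "wy": 0, "wz": 0, "grip": 0.05},
    {"x": 0, "y": 0, "z": -0.035, "wx": 0, "wy": 0, "wz": 0, "grip": 0.05},
    {"x": 0, "y": 0, "z": -0.03, "wx": 0, "wy": 0, "wz": 0, "grip": 0.05},
    {"x": 0, "y": 0, "z": 0, "wx": 0, "wy": 0, "wz": 0, "grip": 0.05},
    {"x": 0, "y": 0, "z": 0, "wx": 0, "wy": 0, "wz": 0, "grip": 0.05},
    {"x": 0, "y": 0, "z": 0, "wx": 0, "wy": 0, "wz": 0, "grip": 0.05},
  ],
)

```text
clock: 11.25
tool_pos: [460.0, -16.3, 223.8]
tool_rot: [3.142, -0.0, 2.892]
ft_force: [0.0, 0.9, -0.5]
finger_gap: 50.0
```

Run:
```python
from h import *
import pickle
s=ctrl.read_state(); print(s['clock'],s['tool_pos'],s['ft_force'])
a=viewer.capture('wrist')['img'][:,:,::-1]; c=viewer.capture('scene'); b=c['img'][130:250,170:290,::-1]
cv2.imwrite('pics/i.png',np.hstack([cv2.resize(a,(400,300)),cv2.resize(b,(400,300),interpolation=cv2.INTER_CUBIC)]))
```

```text
11.25 [460.00461282 -16.26851501 223.77773387] [ 0.02297945  0.90603808 -0.5389784 ]
```

View pics/i.png

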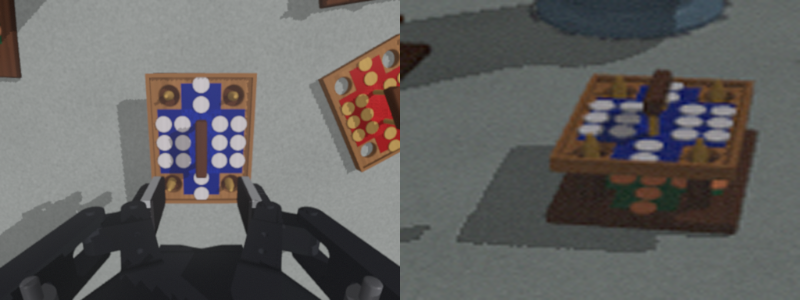

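View 9: the four pins stand in the four holes, at (168,95), (233,95), (172,185) and (230,185) on the left. The tray is level and fully down, and the gripper is clear.

```bash
python3 -c "
from cell import ticket; print(ticket.finish_job())"
```

```text
the job is handed in; nothing more can be done
None
```

The blue tray is on the stand farthest from the robot (about 462 mm from the base; the two look-alikes are at about 370 mm), and I handed the job in at about 11.3 s. I gripped it by the handle, lifted it to about 139 mm, lowered it slowly and let go once it was down.

- **Seating:** contact came at TCP height 90 mm, which puts the underside at about 64 mm. The contact force was about 8 N.
- **Last pictures:** all four pins stand in their holes, the tray looks level, and the gripper was about 130 mm clear of it. I judged these by eye and did not measure the final pose with a fit.
- **Bystanders:** I did not touch the red tray or the toy soldier. I did not re-measure where they are at the end.
- **What failed or disagreed:** the network masks fitted poorly, so I used corners, holes and pins read from the pictures by hand. A position check from the scene camera failed because I matched its points left-right reversed, so I dropped it. The two wrist-camera measurements of the stand agreed within about 1 mm. The first move calls were refused for missing keys and cost no time.

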